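# Find the full case by weight

### The arm

A 6-joint arm with a two-finger parallel gripper is mounted at the origin on a cart in front of the work surface, level with it; the furniture and walls round the work are solid. World frame = base frame: x ahead of the robot, y to its left, z up, the work surface at z = 0. Lengths are in mm, angles in degrees, forces in N, time in s.
With the tool pointing down it reaches from about 250 to 725 mm from the base axis. Payload 9.7 kg.
Tool frame: the origin (TCP) lies on the centre line of the jaws, within the pads' length; the fingertips stand 19 mm ahead of it and the grasp point (between the pads) is the TCP (tip_reach is the distance from the TCP to the fingertips, in mm); z points along the fingers, y is the line along which they close (so a half turn about z gives the same grasp; the last joint's range is limited). The gripper opens to 85 mm and grips with 20 to 120 N. Pads are 22 mm wide; open, the fingers measure 114 mm over their backs; the gripper's body (76 mm by 85 mm) begins 54 mm behind the grasp point. The pads swing forward as they close: fully open they stand 13 mm farther back than shut.
Start: joints at [64.057, 4.979, 10.078, 95.1, 0, 90], TCP at [240.614, 494.573, 250.284] pointing down, gripper open.
Joint ranges: [-179.16, 179.16], [-48.56, 103.87], [-65.8, 70.77], [-126.05, 130.52], [-82.76, 87.17], [-180, 180]. Speed limits (degrees/s): [127.2, 127.2, 147.25, 180, 180, 180].

### API

Orientations are given as a 3x3 rotation matrix whose columns are the frame's x, y, z axes.
In Python, from bench import read_state, capture, job_done, tip_reach gives the robot as it stands.
- The arm moves only by the tool apply_moves, never from a script. Its argument "series" is a list of rows, each a list of 6 numbers: the shift along the tool's x, y, z in m, then the turn, a rotation vector about the tool's x, y, z in degrees. A call has 1 to 10 rows; each row is the pose to reach, as a shift and turn from the pose commanded when the call began, along the tool's axes at that moment; what a row does not reach only later rows make up. A row lasts 1/10 s, in which the tool goes at most 50 mm and 8.59 degrees, less where a joint would pass 70% of its speed; a pose out of reach is approached as far as the arm can. A call with a gripper value outside its range is refused whole. "fingers" is the finger opening in m, from 0 to 0.0854, set as the call begins (left out, the last holds). The fingers move at their own pace and stop on an object; the grip force is fixed at half the most. Time passes only in rows, so rows that repeat a pose let the fingers close. It gives the time, the measured TCP pose, the force, the opening and the grip force at its end, in the units of the state.
- read_state(): the state, without advancing time (a new reading comes with each control period).
- capture(name): name is "scene" or "top" or "wrist"; returns a dict with "color" (400x640x3 uint8, blue, green, red), "fx", "fy", "cx", "cy" (pixels), "world_from_camera" (4x4, takes a point from camera to world coordinates). Camera axes: x right, y up, looking along -z (the intrinsics and any distortion apply to the point x, -y, -z); pixel columns grow to the right and rows downward; lengths in mm; the calibration is good to about 2 mm. The wrist camera is an equidistant fisheye: a pixel r from the principal point sees the ray r / f radians off the axis. A picture is of the moment at which its call begins. There is no depth.
- job_done(): hands the job in; it is judged then, once.
The state is a dict: "time": time; "q": joint angles; "joint_velocities": joint speeds; "joint_efforts": joint torques, N m; "position": TCP position; "tool_rot": TCP orientation; "wrist_force": force on the tool from outside, world axes, zero at the start; "ft_torque": the same for the moment, N m; "opening": opening from 0.0 (shut) to 1.0 (fully open); "grip_force": force on a finger pad.
Only numpy, scipy, OpenCV 4.12 (cv2) and the standard library are available. Lean on these libraries where they do the work, as an engineer would, in place of code of your own. Each camera call takes 0.05 s, during which the arm holds its last target. There are 200 camera calls.

### The job

Three identical closed white cases lean in the slanted plywood rack; one is full of hardware and the other two are empty, which only their weight tells. Lift the cases to find the full one and stand it upright on its long edge in the grey tray, leaving or putting back the two empty ones in the rack slots as they stood. Set cases down gently, never drop them, let go of everything at the end, and do not disturb the other things on the table.

Things in the scene. Friction and masses are not known exactly. Their poses are not given: they have to be found in the camera images.
- case_1_center (a point): centre of the white closed case in the left (+y) slot at the start; 81 x 99 x 35 mm (x, y, z of its frame), stands on a 99 mm edge. x runs down the case from upper edge to foot (each 40.5 mm from the centre), y along the edge, z across the 35 mm, away from the robot. In the rack it leans 30 degrees from vertical, top toward the robot. Grip across the 35 mm near the upper edge.
- case_1: the same case, same axes; origin at the middle of the 81 x 99 mm face toward the robot, 17.5 mm from the centre along -z. Full it weighs 0.60 to 0.70 kg, empty 0.16 kg; which case is full changes from run to run. The contents have 1.5 mm of play inside
- case_2_center (a point): centre of the white closed case in the middle slot at the start; 81 x 99 x 35 mm (x, y, z of its frame), stands on a 99 mm edge. x runs down the case from upper edge to foot (each 40.5 mm from the centre), y along the edge, z across the 35 mm, away from the robot. In the rack it leans 30 degrees from vertical, top toward the robot. Grip across the 35 mm near the upper edge.
- case_2: the same case, same axes; origin at the middle of the 81 x 99 mm face toward the robot, 17.5 mm from the centre along -z. Full it weighs 0.60 to 0.70 kg, empty 0.16 kg; which case is full changes from run to run. The contents have 1.5 mm of play inside
- case_3_center (a point): centre of the white closed case in the right (-y) slot at the start; 81 x 99 x 35 mm (x, y, z of its frame), stands on a 99 mm edge. x runs down the case from upper edge to foot (each 40.5 mm from the centre), y along the edge, z across the 35 mm, away from the robot. In the rack it leans 30 degrees from vertical, top toward the robot. Grip across the 35 mm near the upper edge.
- case_3: the same case, same axes; origin at the middle of the 81 x 99 mm face toward the robot, 17.5 mm from the centre along -z. Full it weighs 0.60 to 0.70 kg, empty 0.16 kg; which case is full changes from run to run. The contents have 1.5 mm of play inside
- rack: fixed plywood rack, base 125 x 345 mm; origin at the centre of its underside, x away from the robot, y along the row of 3 slots 111 mm apart, z up. Slots lean 30 degrees toward the robot, 42 mm across, open on top; front wall reaches 35 mm up along a case, back wall 21, dividers 30. Seated centres lie at x -5, z 66 mm. Draw cases out along the slope; 40 mm clears the slot
- tray: fixed grey open tray, 160 x 170 x 30 mm high, walls and floor 5 mm thick; origin at the centre of its underside, z up
- oilstone_center (a point): loose bystander: grey-brown oilstone, 50 x 150 x 24 mm, centre; lies on the table in front of the rack
- chisel_center (a point): loose bystander: red-handled chisel, 22 x 205 x 22 mm, centre; lies on the table near its front edge
- tape_center (a point): loose bystander: black roll of tape, 61 mm across, 18 mm high, centre
- cap_center (a point): loose bystander: black domed cap, 68 mm across, 37 mm high, centre

How it is judged:
By the outcome, as a careful person would: the job done as asked, in the order asked, and still so for the second after the job is handed in, with the robot touching nothing.
It also fails if it takes over 64 s, if anything falls off the work surface, if the arm or the gripper's body presses on something with over 40 N, if the wrist force passes 120 N, or if a joint passes its speed limit or range.

## Working session

There is one attempt and no reset: what is moved stays moved. The work goes in short steps, Python scripts to look and compute and a tool call to move; the robot and the scene stay as the last step left them, time stands still between calls to the robot, and variables do not carry over. Pictures are saved under pics/ and viewed, at most 12 in all, crops included, and the job is handed in when it is done.

Besides the shell and the picture viewer there is one more tool, called after "Request:" by a JSON object that holds its "op" and its "data", one argument or row to a line. apply_moves: Moves the arm, as the interface text tells. Its arguments: {"type":"object","properties":{"series":{"type":"array","items":{"type":"array","items":{"type":"number"}}},"fingers":{"type":"number"}},"required":["series"]}

```bash
mkdir -p pics; ls
python3 - <<'E'
from bench import *
import cv2,pickle,numpy as np
s=read_state();print(s)
D={}
for n in("scene","top"):
    c=capture(n);D[n]=c;cv2.imwrite(f"pics/{n}0.png",c["color"]);print(n,c["fx"],c["fy"],c["cx"],c["cy"],np.round(c["world_from_camera"],3).tolist(),[k for k in c])
pickle.dump(D,open("d0.pkl","wb"))
E
```

```text
pics
{'time': 0.0, 'q': array([6.40566021e+01, 5.00998036e+00, 1.00336142e+01, 9.51022356e+01,
       3.60451977e-04, 8.99988455e+01]), 'joint_velocities': array([-0.02387634,  0.03113853, -0.00944812,  0.11706684,  0.06291939,
       -0.01374552]), 'joint_efforts': array([-8.63302057e-05, -5.20382738e+01,  4.64806151e+01,  1.60994846e-02,
       -8.96577694e-05, -1.71359136e-05]), 'position': array([240.51358317, 494.36867791, 249.58630203]), 'tool_rot': array([[-8.99235483e-01,  4.37464490e-01, -6.05822638e-04],
       [ 4.37464909e-01,  8.99234640e-01, -1.23086103e-03],
       [ 6.31870967e-06, -1.37186006e-03, -9.99999059e-01]]), 'wrist_force': array([-0.77138816, -0.50159672, -0.11193658]), 'ft_torque': array([-0.01572854,  0.00784003, -0.02353685]), 'grip_force': 0.0, 'opening': 0.9939601957170178}
scene 492.42228449984833 492.42228449984833 318.7831777531335 202.45354316428498 [[0.819, 0.354, -0.452, -69.172], [-0.574, 0.509, -0.641, -796.021], [0.003, 0.785, 0.62, 890.517], [0.0, 0.0, 0.0, 1.0]] ['color', 'fx', 'fy', 'cx', 'cy', 'world_from_camera']
top 452.37982037602154 452.37982037602154 321.79988881047717 201.99298681435107 [[-0.011, 0.988, -0.156, 347.808], [-1.0, -0.013, -0.011, 15.991], [-0.013, 0.156, 0.988, 1439.109], [0.0, 0.0, 0.0, 1.0]] ['color', 'fx', 'fy', 'cx', 'cy', 'world_from_camera']
```

View pics/scene0.png

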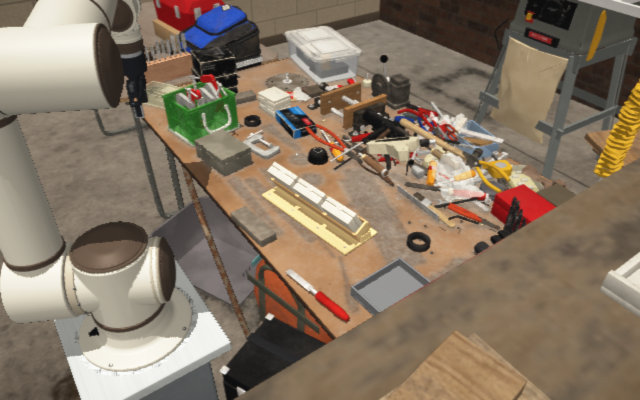

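View pics/top0.png

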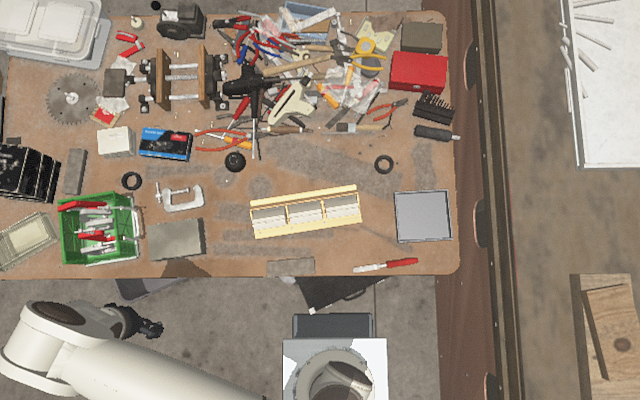

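Run:
```python
import cv2,pickle,numpy as np
D=pickle.load(open("d0.pkl","rb"))
a=cv2.resize(D["scene"]["color"][150:320,230:440],None,fx=3.6,fy=3.6,interpolation=cv2.INTER_CUBIC)[:600]
b=cv2.resize(D["top"]["color"][175:285,235:465],None,fx=3.4,fy=3.4,interpolation=cv2.INTER_CUBIC)
cv2.imwrite("pics/a.png",a[:600,:800]);cv2.imwrite("pics/b.png",b[:600,:800])
```

```text
(no output)
```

View pics/a.png

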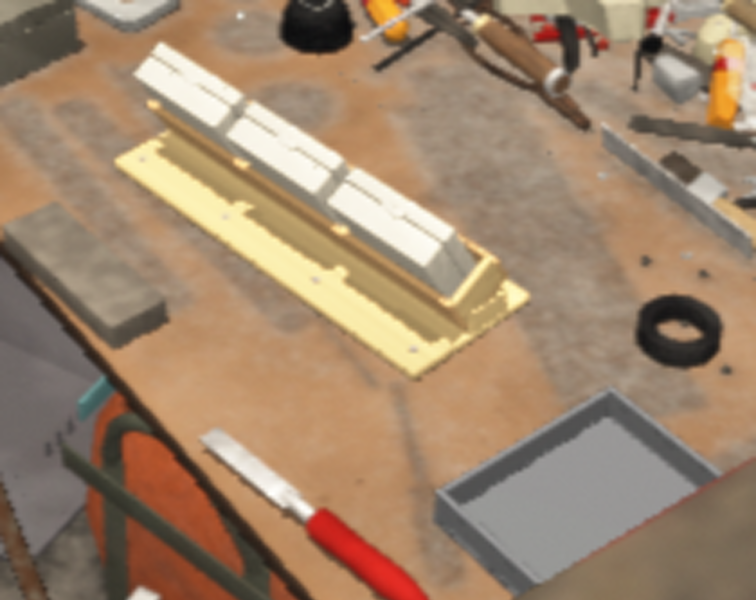

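View pics/b.png

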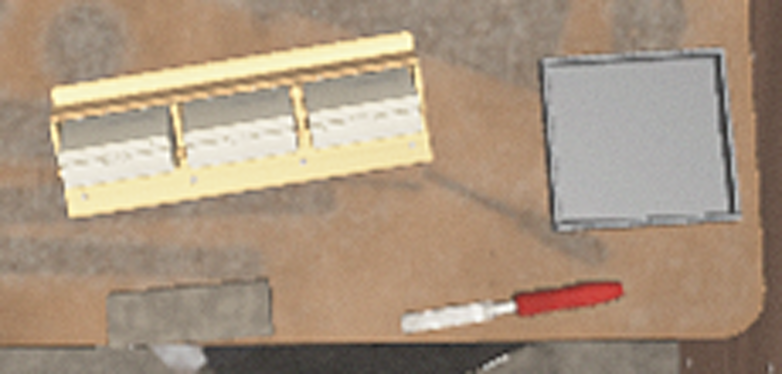

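```bash
cat > h.py <<'E'
import numpy as np,cv2,pickle
from scipy.spatial.transform import Rotation as R
def ray(c,u,v,fish=False):
    W=c["world_from_camera"]; x=(u-c["cx"])/c["fx"]; y=(v-c["cy"])/c["fy"]
    if fish:
        t=np.hypot(x,y); k=np.sin(t)/max(t,1e-9); d=np.array([x*k,-y*k,-np.cos(t)])
    else: d=np.array([x,-y,-1.])
    return W[:3,3],W[:3,:3]@(d/np.linalg.norm(d))
def onz(c,u,v,z,fish=False):
    o,d=ray(c,u,v,fish); return o+d*(z-o[2])/d[2]
def proj(c,P,fish=False):
    W=c["world_from_camera"]; p=W[:3,:3].T@(np.asarray(P,float)-W[:3,3]); a=np.array([p[0],-p[1]]);zc=-p[2]
    if fish:
        r=np.hypot(*a); k=np.arctan2(r,zc)/max(r,1e-9)
    else: k=1/zc
    return np.array([c["cx"]+c["fx"]*a[0]*k,c["cy"]+c["fy"]*a[1]*k])
def tri(rs):
    A=0;b=0
    for o,d in rs:
        M=np.eye(3)-np.outer(d,d);A=A+M;b=b+M@o
    return np.linalg.solve(A,b)
E
python3 - <<'E'
from h import *
D=pickle.load(open("d0.pkl","rb"));T=D["top"];S=D["scene"]
t=lambda u,v:(235+(u+.5)/3.4-.5,175+(v+.5)/3.4-.5)
s=lambda u,v:(230+(u+.5)/3.6-.5,150+(v+.5)/3.6-.5)
print("rack corners (top, z=6) FL FR BL BR")
C=[onz(T,*t(*p),6) for p in[(68,216),(432,160),(52,88),(412,32)]]
for p in C:print(p.round(1))
print("mean",np.mean(C,0).round(1))
print("scene FL,FR,BR",[onz(S,*s(*p),6).round(1) for p in[(117,160),(415,376),(528,297)]])
f=np.degrees(np.arctan2(-(C[0]-C[1])[0],(C[0]-C[1])[1]));g=np.degrees(np.arctan2(-(C[2]-C[3])[0],(C[2]-C[3])[1]));print("yaw",f,g)
# tray mask
hsv=cv2.cvtColor(T["color"],cv2.COLOR_BGR2HSV)
sub=hsv[180:250,385:462]; m=((sub[...,1]<45)&(sub[...,2]>60)).astype(np.uint8)
m=cv2.morphologyEx(m,cv2.MORPH_OPEN,np.ones((3,3)))
n,l,st,ce=cv2.connectedComponentsWithStats(m);k=1+np.argmax(st[1:,4]);print(st[k])
cn=max(cv2.findContours((l==k).astype(np.uint8),0,1)[0],key=cv2.contourArea)
b=cv2.boxPoints(cv2.minAreaRect(cn))+[385,180]
print("tray rim",[onz(T,*p,30).round(1) for p in b]);print("tray c",np.mean([onz(T,*p,30) for p in b],0))
print("scene tray rim L, far",onz(S,*s(437,492),30),onz(S,*s(610,392),30))
# case top outlines: white mask in scene
for n,c,(r0,r1,c0,c1) in(("scene",S,(155,245,260,370)),("top",T,(180,245,240,370))):
    h=cv2.cvtColor(c["color"],cv2.COLOR_BGR2HSV)[r0:r1,c0:c1]
    m=((h[...,1]<40)&(h[...,2]>215)).astype(np.uint8);m=cv2.morphologyEx(m,cv2.MORPH_CLOSE,np.ones((2,2)))
    for q in cv2.findContours(m,0,1)[0]:
        if cv2.contourArea(q)>60: print(n,cv2.contourArea(q),(cv2.boxPoints(cv2.minAreaRect(q))+[c0,r0]).round(1).tolist())
E
```

```text
rack corners (top, z=6) FL FR BL BR
[460.6 246.8   6. ]
[508.8 -93.9   6. ]
[581.8 263.4   6. ]
[631.1 -78.    6. ]
mean [545.6  84.5   6. ]
scene FL,FR,BR [array([461.2, 247.4,   6. ]), array([508.5, -93.6,   6. ]), array([629.1, -75. ,   6. ])]
yaw 8.052993400745088 8.202618960777775
[   8    9   60   54 2745]
tray rim [array([ 599.9, -192.1,   30. ]), array([ 612.2, -366.6,   30. ]), array([ 448.6, -371. ,   30. ]), array([ 436.5, -199.6,   30. ])]
tray c [ 524.30697094 -282.31190568   30.        ]
scene tray rim L, far [ 439.72620787 -205.378441     30.        ] [ 592.99654446 -201.36132092   30.        ]
scene 379.5 [[321.5, 206.7], [328.8, 195.8], [356.5, 214.3], [349.2, 225.2]]
scene 326.0 [[293.5, 188.7], [300.2, 178.3], [325.9, 194.6], [319.2, 205.1]]
scene 280.5 [[268.3, 171.5], [274.8, 161.8], [297.6, 177.1], [291.2, 186.8]]
top 312.0 [[252.6, 220.4], [284.7, 215.1], [286.5, 225.9], [254.4, 231.3]]
top 304.0 [[289.6, 214.6], [321.1, 209.3], [322.9, 220.2], [291.4, 225.4]]
top 311.0 [[326.1, 208.6], [358.0, 203.5], [359.7, 214.5], [327.9, 219.5]]
```

Run:
```python
from h import *
D=pickle.load(open("d0.pkl","rb"));T=D["top"];S=D["scene"]
sc=[(282.95,174.3),(309.7,191.65),(339,210.5)];tp=[(269.6,223.2),(306.2,217.4),(342.9,211.5)]
r=R.from_euler('z',8.13,degrees=True).as_matrix()
for i in range(3):
    P=np.array([545.6,84.5,0])+r@[-25.25,111*(1-i),101.1]
    print(P.round(1),tri([ray(S,*sc[i]),ray(T,*tp[i])]).round(1),"pred px",proj(S,P).round(1),proj(T,P).round(1))
```

```text
[504.9 190.8 101.1] [498.9 187.2  96.8] pred px [283.5 171.8] [268.5 220.6]
[520.6  80.9 101.1] [515.   77.7  96.9] pred px [310.2 189.1] [305.3 214.9]
[536.3 -29.  101.1] [530.9 -32.1  98.1] pred px [339.5 208.2] [342.  209.2]
```

```bash
cat >> h.py <<'E'
yaw=8.13; C0=np.array([545.6,84.5,0.]); OFF=np.zeros(3)
def rackR(y=None): return R.from_euler('z',yaw if y is None else y,degrees=True).as_matrix()
def slopeR(): return rackR()@np.array([[0,.8660254,.5],[1,0,0],[0,.5,-.8660254]])
def gripP(i,back=0,depth=18):
    "TCP on case i (1..3), depth below top edge, drawn back along slope"
    s=depth-40.5-back
    return C0+OFF+rackR()@np.array([-5+.5*s,111*(2-i),66-.8660254*s])
def delta(P,Rt):
    from bench import read_state
    st=read_state(); A=np.asarray(st["tool_rot"])
    d=A.T@(P-st["position"]); w=R.from_matrix(A.T@Rt).as_rotvec(degrees=True)
    print("t",round(st["time"],2),"shift m",(d/1000).round(4).tolist(),"turn",w.round(2).tolist(),"F",st["wrist_force"].round(2),"open",round(st["opening"],3))
E
python3 -c "
from h import *
delta(gripP(1,110),slopeR()); print(gripP(1,110),gripP(1))"
```

```text
t 0.1 shift m [-0.3325, -0.183, 0.0691] turn [-27.62, -14.6, 54.61] F [ 0.47 -0.1  -0.46] open 1.005
[459.36850633 184.30827621 180.7483655 ] [513.81574238 192.08635354  85.4855715 ]
```

Request:
{"op": "apply_moves", "data": {
  "series": [
    [-0.3325, -0.183, 0.0691, -27.62, -14.6, 54.61],
    [-0.3325, -0.183, 0.0691, -27.62, -14.6, 54.61],
    [-0.3325, -0.183, 0.0691, -27.62, -14.6, 54.61],
    [-0.3325, -0.183, 0.0691, -27.62, -14.6, 54.61],
    [-0.3325, -0.183, 0.0691, -27.62, -14.6, 54.61],
    [-0.3325, -0.183, 0.0691, -27.62, -14.6, 54.61],
    [-0.3325, -0.183, 0.0691, -27.62, -14.6, 54.61],
    [-0.3325, -0.183, 0.0691, -27.62, -14.6, 54.61],
    [-0.3325, -0.183, 0.0691, -27.62, -14.6, 54.61],
    [-0.3325, -0.183, 0.0691, -27.62, -14.6, 54.61]
  ],
  "fingers": 0.0854
}}

```text
time: 1.1
position: [459.4, 183.8, 180.9]
tool_rot: [[-0.14, 0.858, 0.495], [0.99, 0.121, 0.071], [0.001, 0.5, -0.866]]
wrist_force: [-0.3, 0.2, 0.1]
opening: 1.002
grip_force: 0.0
```

Run:
```python
from h import *
from bench import *
c=capture("wrist");pickle.dump(c,open("w1.pkl","wb"));cv2.imwrite("pics/w1.png",c["color"])
delta(gripP(1,110),slopeR());print(c["world_from_camera"].round(2),c["fx"],c["cx"],c["cy"])
for i in(1,2):
  for y in(-49.5,49.5):
    for z in(-17.5,17.5):
      P=C0+rackR()@(np.array([-5,111*(2-i),66])+np.array([-.5*40.5+.866*z,y,.866*40.5+.5*z]));print(i,y,z,proj(c,P,True).round(1))
```

```text
t 1.15 shift m [-0.0003, -0.0003, 0.0004] turn [0.02, -0.05, -0.02] F [ 0.02 -0.11  0.25] open 1.0
[[ 8.6000e-01  2.0000e-02 -5.1000e-01  3.8702e+02]
 [ 1.2000e-01  9.6000e-01  2.4000e-01  2.5419e+02]
 [ 5.0000e-01 -2.7000e-01  8.2000e-01  2.8847e+02]
 [ 0.0000e+00  0.0000e+00  0.0000e+00  1.0000e+00]] 309.70691628693146 326.2251174766751 205.3474830446727
1 -49.5 -17.5 [304.5 273.5]
1 -49.5 17.5 [347.9 273.4]
1 49.5 -17.5 [300.9 149.7]
1 49.5 17.5 [350.8 149.6]
2 -49.5 -17.5 [308.9 366.2]
2 -49.5 17.5 [344.  366.1]
2 49.5 -17.5 [305.  285.8]
2 49.5 17.5 [347.4 285.7]
```

View pics/w1.png

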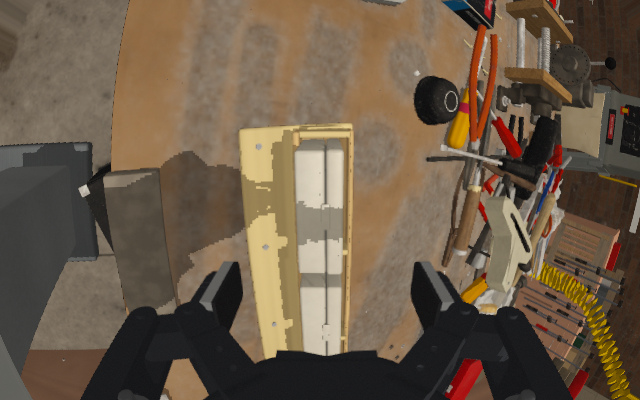

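Run:
```python
from h import *
c=pickle.load(open("w1.pkl","rb"));g=c["color"]
h=cv2.cvtColor(g,cv2.COLOR_BGR2HSV)
for r in(150,170,190,210,250,262,300,320): print(r,[(int(a),int(b)) for a,b in h[r,284:362:2,1:]])
print("col 310",[(r,int(h[r,310,1]),int(h[r,310,2])) for r in list(range(130,152,2))+list(range(262,294,2))])
```

```text
150 [(114, 155), (114, 157), (115, 157), (113, 160), (120, 153), (122, 146), (54, 138), (46, 150), (42, 153), (43, 155), (45, 157), (43, 155), (44, 158), (45, 160), (43, 161), (42, 162), (45, 163), (42, 163), (44, 163), (46, 156), (46, 105), (42, 115), (42, 157), (43, 179), (43, 179), (41, 181), (42, 183), (40, 184), (42, 182), (53, 164), (127, 148), (129, 130), (129, 138), (116, 203), (115, 209), (57, 142), (60, 135), (65, 134), (62, 135)]
170 [(112, 153), (113, 158), (115, 158), (113, 158), (113, 160), (82, 149), (37, 193), (36, 206), (34, 207), (36, 208), (35, 210), (35, 213), (34, 215), (34, 217), (35, 219), (36, 222), (35, 224), (34, 224), (33, 225), (36, 212), (44, 140), (41, 130), (39, 194), (38, 209), (38, 213), (38, 216), (38, 221), (36, 225), (37, 223), (44, 197), (115, 151), (129, 128), (129, 148), (124, 161), (116, 195), (65, 137), (58, 140), (54, 141), (63, 137)]
190 [(113, 151), (113, 156), (114, 157), (114, 157), (112, 161), (111, 136), (40, 185), (36, 205), (36, 207), (35, 209), (35, 210), (35, 212), (35, 216), (33, 217), (34, 219), (33, 221), (34, 222), (34, 222), (3
[... 2224 characters left out ...]
36, 210), (36, 211), (34, 211), (35, 211), (38, 199), (39, 104), (39, 191), (40, 206), (39, 208), (40, 210), (38, 210), (38, 210), (46, 190), (124, 140), (129, 144), (117, 201), (118, 184), (96, 152), (82, 149), (75, 143), (67, 133), (68, 131), (74, 128)]
col 310 [(130, 118, 132), (132, 100, 214), (134, 99, 223), (136, 103, 208), (138, 109, 166), (140, 44, 117), (142, 44, 122), (144, 47, 126), (146, 48, 132), (148, 45, 137), (150, 45, 160), (262, 38, 206), (264, 37, 206), (266, 37, 206), (268, 38, 204), (270, 38, 203), (272, 41, 193), (274, 47, 131), (276, 44, 132), (278, 46, 134), (280, 45, 136), (282, 44, 127), (284, 44, 127), (286, 43, 142), (288, 38, 195), (290, 36, 207), (292, 37, 209)]
```

Run:
```python
from h import *
c=pickle.load(open("w1.pkl","rb"))
cv2.imwrite("pics/w1c.png",cv2.resize(c["color"][110:350,230:400],None,fx=2.5*1.9/1.9,fy=2.5,interpolation=cv2.INTER_CUBIC))
```

```text
(no output)
```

View pics/w1c.png

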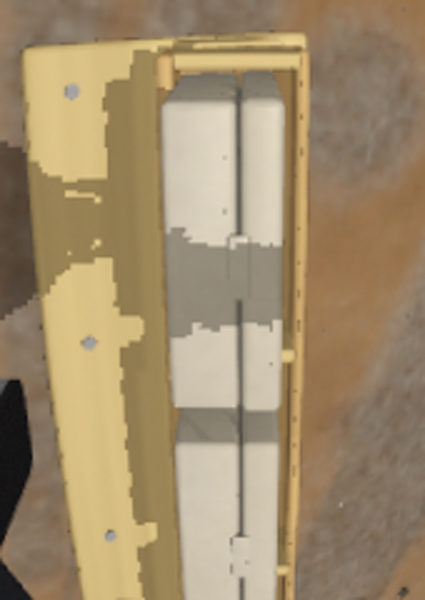

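Request:
{"op": "apply_moves", "data": {
  "series": [
    [0, -0.004, 0.025, 0, 0, 0],
    [0, -0.004, 0.05, 0, 0, 0],
    [0, -0.004, 0.075, 0, 0, 0],
    [0, -0.004, 0.095, 0, 0, 0],
    [0, -0.004, 0.11, 0, 0, 0],
    [0, -0.004, 0.11, 0, 0, 0]
  ]
}}

```text
time: 1.75
position: [509.7, 193.0, 81.7]
tool_rot: [[-0.144, 0.859, 0.492], [0.99, 0.125, 0.071], [-0.0, 0.497, -0.868]]
wrist_force: [-0.4, -0.0, -0.6]
opening: 1.003
grip_force: 0.0
```

Request:
{"op": "apply_moves", "data": {
  "series": [
    [0, 0, 0, 0, 0, 0],
    [0, 0, 0, 0, 0, 0],
    [0, 0, 0, 0, 0, 0],
    [0, 0, 0, 0, 0, 0],
    [0, 0, 0, 0, 0, 0],
    [0, 0, 0, 0, 0, 0],
    [0, 0, 0, 0, 0, 0]
  ],
  "fingers": 0.025
}}

```text
time: 2.45
position: [510.6, 192.1, 84.6]
tool_rot: [[-0.142, 0.857, 0.496], [0.99, 0.122, 0.072], [0.001, 0.501, -0.865]]
wrist_force: [-5.8, -0.7, 4.8]
opening: 0.404
grip_force: 63.7
```

Request:
{"op": "apply_moves", "data": {
  "series": [
    [0, 0, -0.005, 0, 0, 0],
    [0, 0, -0.012, 0, 0, 0],
    [0, 0, -0.022, 0, 0, 0],
    [0, 0, -0.032, 0, 0, 0],
    [0, 0, -0.042, 0, 0, 0],
    [0, 0, -0.048, 0, 0, 0],
    [0, 0, -0.048, 0, 0, 0],
    [0, 0, -0.048, 0, 0, 0],
    [0, 0, -0.048, 0, 0, 0]
  ]
}}

```text
time: 3.35
position: [486.7, 188.4, 125.0]
tool_rot: [[-0.141, 0.857, 0.495], [0.99, 0.122, 0.071], [0.001, 0.5, -0.866]]
wrist_force: [0.1, -0.8, -0.8]
opening: 0.403
grip_force: 62.8
```

```bash
python3 -c "
from bench import *
for i in range(5):
    s=read_state();print(s['wrist_force'].round(2),s['position'].round(2),s['time'])"
```

```text
[ 0.06 -0.8  -0.79] [486.72 188.43 124.99] 3.35
[ 0.06 -0.8  -0.79] [486.72 188.43 124.99] 3.35
[ 0.06 -0.8  -0.79] [486.72 188.43 124.99] 3.35
[ 0.06 -0.8  -0.79] [486.72 188.43 124.99] 3.35
[ 0.06 -0.8  -0.79] [486.72 188.43 124.99] 3.35
```

Request:
{"op": "apply_moves", "data": {
  "series": [
    [0, 0, 0.008, 0, 0, 0],
    [0, 0, 0.018, 0, 0, 0],
    [0, 0, 0.028, 0, 0, 0],
    [0, 0, 0.036, 0, 0, 0],
    [0, 0, 0.042, 0, 0, 0],
    [0, 0, 0.0455, 0, 0, 0],
    [0, 0, 0.0475, 0, 0, 0],
    [0, 0, 0.048, 0, 0, 0],
    [0, 0, 0.048, 0, 0, 0]
  ]
}}

```text
time: 4.25
position: [510.1, 191.7, 84.3]
tool_rot: [[-0.142, 0.857, 0.495], [0.99, 0.122, 0.071], [0.001, 0.5, -0.866]]
wrist_force: [-10.9, -2.8, 6.8]
opening: 0.401
grip_force: 64.3
```

Request:
{"op": "apply_moves", "data": {
  "series": [
    [0, 0, 0, 0, 0, 0],
    [0, 0, 0, 0, 0, 0],
    [0, 0, 0, 0, 0, 0],
    [0, 0, 0, 0, 0, 0],
    [0, 0, 0, 0, 0, 0]
  ],
  "fingers": 0.0854
}}

```text
time: 4.75
position: [510.7, 192.0, 84.1]
tool_rot: [[-0.141, 0.857, 0.496], [0.99, 0.122, 0.072], [0.001, 0.501, -0.866]]
wrist_force: [0.3, -0.0, -0.6]
opening: 1.003
grip_force: 0.0
```

Request:
{"op": "apply_moves", "data": {
  "series": [
    [0, 0, -0.01, 0, 0, 0],
    [0, 0, -0.03, 0, 0, 0],
    [0, 0, -0.06, 0, 0, 0],
    [0.03, 0, -0.07, 0, 0, 0],
    [0.07, 0, -0.07, 0, 0, 0],
    [0.1, 0, -0.07, 0, 0, 0],
    [0.111, 0, -0.07, 0, 0, 0],
    [0.111, 0, -0.07, 0, 0, 0]
  ]
}}

```text
time: 5.55
position: [459.7, 297.8, 144.8]
tool_rot: [[-0.144, 0.857, 0.495], [0.99, 0.124, 0.072], [0.001, 0.5, -0.866]]
wrist_force: [-0.1, -1.0, 0.6]
opening: 1.002
grip_force: 0.0
```

```bash
sed -i 's/^def rackR/TY=0\ndef rackR/' h.py
python3 - <<'E'
from h import *
from bench import capture
delta(gripP(2,70)-5*slopeR()[:,1],slopeR())
c=capture("wrist");h=cv2.cvtColor(c["color"],cv2.COLOR_BGR2HSV)
cv2.imwrite("pics/w2.png",c["color"])
P=[C0+rackR()@(np.array([-5,111,66])+np.array([-.5*40.5+.866*z,y,.866*40.5+.5*z])) for y in(-49.5,49.5) for z in(-17.5,17.5)]
print([proj(c,p,True).round(1).tolist() for p in P])
E
```

```text
t 5.55 shift m [-0.2233, -0.0016, 0.0003] turn [0.02, -0.1, 0.09] F [-0.06 -0.99  0.55] open 1.002
[[310.8, 398.1], [349.4, 397.9], [306.9, 317.4], [355.6, 317.2]]
```

View pics/w2.png

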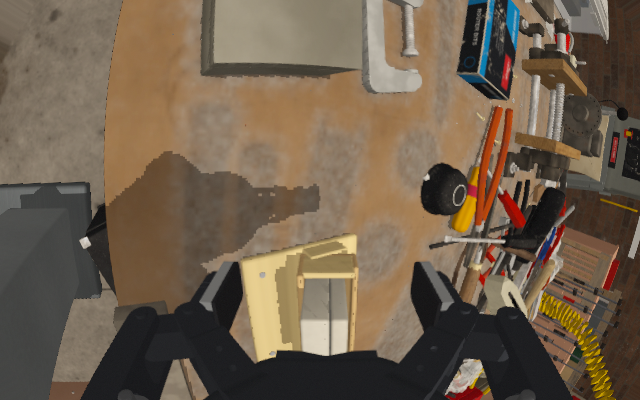

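Request:
{"op": "apply_moves", "data": {
  "series": [
    [-0.04, 0, 0, 0, 0, 0],
    [-0.085, -0.001, 0, 0, 0, 0],
    [-0.13, -0.001, 0, 0, 0, 0],
    [-0.175, -0.0015, 0, 0, 0, 0],
    [-0.21, -0.0015, 0, 0, 0, 0],
    [-0.223, -0.0015, 0, 0, 0, 0],
    [-0.223, -0.0015, 0.01, 0, 0, 0],
    [-0.223, -0.0015, 0.035, 0, 0, 0],
    [-0.223, -0.0015, 0.058, 0, 0, 0],
    [-0.223, -0.0015, 0.069, 0, 0, 0]
  ]
}}

```text
time: 6.6
position: [524.1, 80.8, 81.2]
tool_rot: [[-0.141, 0.858, 0.493], [0.99, 0.122, 0.071], [0.001, 0.498, -0.867]]
wrist_force: [-0.0, 0.3, 0.2]
opening: 1.0
grip_force: 0.0
```

Request:
{"op": "apply_moves", "data": {
  "series": [
    [0, 0, 0, 0, 0, 0],
    [0, 0, 0, 0, 0, 0],
    [0, 0, 0, 0, 0, 0],
    [0, 0, 0, 0, 0, 0],
    [0, 0, 0, 0, 0, 0],
    [0, 0, 0, 0, 0, 0],
    [0, 0, 0, 0, 0, 0]
  ],
  "fingers": 0.025
}}

```text
time: 7.3
position: [524.9, 81.0, 85.3]
tool_rot: [[-0.142, 0.856, 0.497], [0.99, 0.122, 0.072], [0.001, 0.502, -0.865]]
wrist_force: [-6.7, -1.2, 6.7]
opening: 0.4
grip_force: 59.9
```

Request:
{"op": "apply_moves", "data": {
  "series": [
    [0, 0, -0.005, 0, 0, 0],
    [0, 0, -0.012, 0, 0, 0],
    [0, 0, -0.022, 0, 0, 0],
    [0, 0, -0.032, 0, 0, 0],
    [0, 0, -0.042, 0, 0, 0],
    [0, 0, -0.048, 0, 0, 0],
    [0, 0, -0.048, 0, 0, 0],
    [0, 0, -0.048, 0, 0, 0],
    [0, 0, -0.048, 0, 0, 0]
  ]
}}

```text
time: 8.2
position: [500.6, 77.3, 124.8]
tool_rot: [[-0.141, 0.858, 0.494], [0.99, 0.122, 0.071], [0.001, 0.5, -0.866]]
wrist_force: [0.4, 0.6, -1.4]
opening: 0.401
grip_force: 60.9
```

Request:
{"op": "apply_moves", "data": {
  "series": [
    [0, 0, 0.008, 0, 0, 0],
    [0, 0, 0.018, 0, 0, 0],
    [0, 0, 0.028, 0, 0, 0],
    [0, 0, 0.036, 0, 0, 0],
    [0, 0, 0.042, 0, 0, 0],
    [0, 0, 0.0455, 0, 0, 0],
    [0, 0, 0.0475, 0, 0, 0],
    [0, 0, 0.048, 0, 0, 0],
    [0, 0, 0.048, 0, 0, 0]
  ]
}}

```text
time: 9.1
position: [525.3, 80.9, 85.3]
tool_rot: [[-0.142, 0.856, 0.497], [0.99, 0.122, 0.072], [0.001, 0.502, -0.865]]
wrist_force: [-7.3, -1.7, 13.1]
opening: 0.402
grip_force: 66.0
```

Request:
{"op": "apply_moves", "data": {
  "series": [
    [0, 0, 0, 0, 0, 0],
    [0, 0, 0, 0, 0, 0],
    [0, 0, 0, 0, 0, 0],
    [0, 0, 0, 0, 0, 0],
    [0, 0, 0, 0, 0, 0]
  ],
  "fingers": 0.0854
}}

```text
time: 9.6
position: [524.5, 80.8, 83.5]
tool_rot: [[-0.141, 0.857, 0.495], [0.99, 0.122, 0.071], [0.001, 0.5, -0.866]]
wrist_force: [0.6, 0.4, 0.8]
opening: 1.003
grip_force: 0.0
```

Request:
{"op": "apply_moves", "data": {
  "series": [
    [0, 0, -0.01, 0, 0, 0],
    [0, 0, -0.03, 0, 0, 0],
    [0, 0, -0.06, 0, 0, 0],
    [-0.03, 0, -0.07, 0, 0, 0],
    [-0.07, 0, -0.07, 0, 0, 0],
    [-0.1, 0, -0.07, 0, 0, 0],
    [-0.111, 0, -0.07, 0, 0, 0],
    [-0.111, 0, -0.07, 0, 0, 0]
  ]
}}

```text
time: 10.4
position: [505.6, -35.3, 144.9]
tool_rot: [[-0.139, 0.857, 0.496], [0.99, 0.12, 0.07], [0.001, 0.501, -0.866]]
wrist_force: [0.4, 1.2, 0.4]
opening: 0.997
grip_force: 0.0
```

Run:
```python
from h import *
from bench import capture
delta(gripP(3,70)-5*slopeR()[:,1],slopeR())
c=capture("wrist");pickle.dump(c,open("w3.pkl","wb"))
h=cv2.cvtColor(c["color"],cv2.COLOR_BGR2HSV)
cv2.imwrite("pics/w3.png",c["color"])
```

```text
t 10.4 shift m [0.0019, 0.0002, 0.0016] turn [0.04, 0.03, -0.16] F [0.35 1.17 0.36] open 0.997
```

View pics/w3.png

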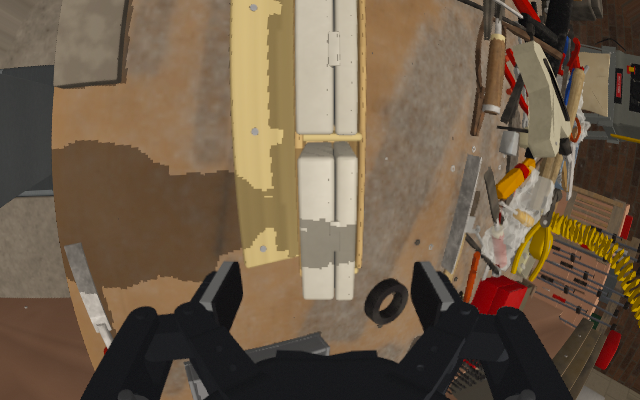

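Request:
{"op": "apply_moves", "data": {
  "series": [
    [0, 0, 0.01, 0, 0, 0],
    [0, 0, 0.035, 0, 0, 0],
    [0, 0, 0.058, 0, 0, 0],
    [0, 0, 0.069, 0, 0, 0],
    [0, 0, 0.07, 0, 0, 0]
  ]
}}

```text
time: 10.95
position: [539.7, -27.8, 81.7]
tool_rot: [[-0.143, 0.858, 0.492], [0.99, 0.123, 0.073], [0.002, 0.498, -0.867]]
wrist_force: [-0.0, 0.4, 0.3]
opening: 1.0
grip_force: 0.0
```

Request:
{"op": "apply_moves", "data": {
  "series": [
    [0, 0, 0, 0, 0, 0],
    [0, 0, 0, 0, 0, 0],
    [0, 0, 0, 0, 0, 0],
    [0, 0, 0, 0, 0, 0],
    [0, 0, 0, 0, 0, 0],
    [0, 0, 0, 0, 0, 0],
    [0, 0, 0, 0, 0, 0]
  ],
  "fingers": 0.025
}}

```text
time: 11.65
position: [540.7, -29.2, 85.1]
tool_rot: [[-0.141, 0.856, 0.497], [0.99, 0.122, 0.071], [0.001, 0.502, -0.865]]
wrist_force: [-4.0, 0.3, 7.3]
opening: 0.404
grip_force: 60.5
```

Request:
{"op": "apply_moves", "data": {
  "series": [
    [0, 0, -0.005, 0, 0, 0],
    [0, 0, -0.012, 0, 0, 0],
    [0, 0, -0.022, 0, 0, 0],
    [0, 0, -0.032, 0, 0, 0],
    [0, 0, -0.042, 0, 0, 0],
    [0, 0, -0.05, 0, 0, 0],
    [0, 0, -0.055, 0, 0, 0],
    [0, 0, -0.055, 0, 0, 0],
    [0, 0, -0.055, 0, 0, 0]
  ]
}}

```text
time: 12.55
position: [512.9, -33.0, 130.9]
tool_rot: [[-0.141, 0.858, 0.495], [0.99, 0.122, 0.072], [0.001, 0.5, -0.866]]
wrist_force: [0.2, 0.1, -6.5]
opening: 0.409
grip_force: 62.6
```

Run:
```python
from h import *
from bench import capture
# tool straight down, case z horizontal at yaw 4: grip 18 below top -> TCP z
Rt=rackR(4)@np.array([[0,1,0],[1,0,0],[0,0,-1.]])
delta(np.array([523,-282,180.]),Rt)
c=capture("scene");cv2.imwrite("pics/s2.png",cv2.resize(c["color"][120:300,200:440],None,fx=3.3,fy=3.3))
```

```text
t 12.55 shift m [-0.2478, 0.0029, -0.0554] turn [29.97, -1.14, 4.01] F [ 0.17  0.15 -6.49] open 0.409
```

View pics/s2.png

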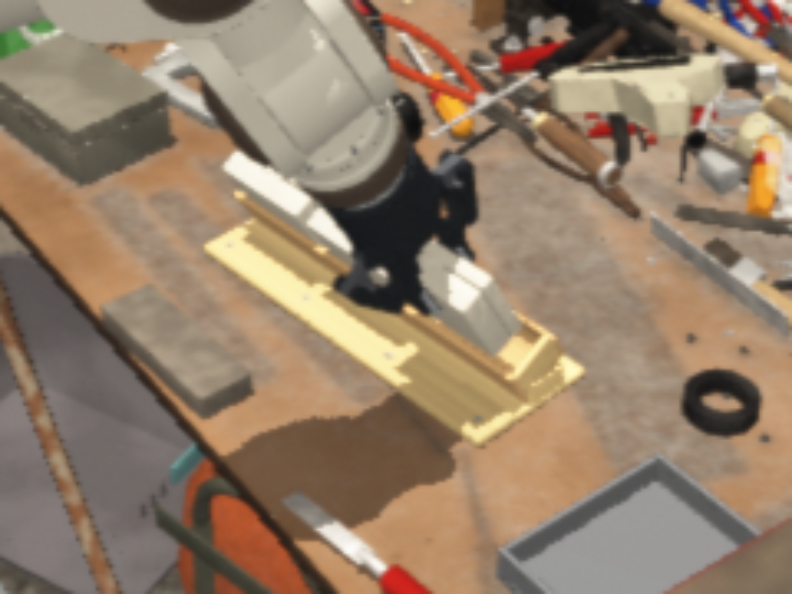

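Request:
{"op": "apply_moves", "data": {
  "series": [
    [0, 0, -0.012, 0, 0, 0],
    [-0.005, 0, -0.03, 0, 0, 0],
    [-0.02, 0, -0.045, 2, 0, 0.3],
    [-0.045, 0, -0.055, 5, -0.2, 0.7],
    [-0.075, 0.001, -0.055, 9, -0.35, 1.2],
    [-0.11, 0.0015, -0.055, 13.5, -0.5, 1.8],
    [-0.145, 0.002, -0.055, 18, -0.7, 2.4],
    [-0.18, 0.0025, -0.055, 22.5, -0.85, 3],
    [-0.213, 0.003, -0.055, 26.5, -1, 3.5],
    [-0.236, 0.003, -0.055, 29, -1.1, 3.9]
  ]
}}

```text
time: 13.6
position: [522.7, -272.5, 180.5]
tool_rot: [[-0.071, 0.997, 0.016], [0.997, 0.071, 0.001], [0.0, 0.016, -1.0]]
wrist_force: [-0.4, 0.6, -6.7]
opening: 0.404
grip_force: 62.8
```

Request:
{"op": "apply_moves", "data": {
  "series": [
    [-0.008, 0, 0, 0.7, 0, 0.1],
    [-0.012, 0, 0, 1, 0, 0.1],
    [-0.012, 0, 0, 1, 0, 0.1],
    [-0.012, 0, 0, 1, 0, 0.1],
    [-0.012, 0, 0, 1, 0, 0.1]
  ]
}}

```text
time: 14.1
position: [522.6, -281.4, 181.0]
tool_rot: [[-0.071, 0.997, 0.002], [0.997, 0.071, 0.001], [0.0, 0.002, -1.0]]
wrist_force: [-0.1, 0.7, -5.9]
opening: 0.4
grip_force: 62.8
```

Run:
```python
from h import *
from bench import capture
Rt=rackR(4)@np.array([[0,1,0],[1,0,0],[0,0,-1.]])
delta(np.array([523,-282,75.]),Rt)
w=capture("wrist");t=capture("top");s=capture("scene")
a=np.vstack([cv2.resize(w["color"],(480,300)),cv2.resize(s["color"][200:340,330:494],(480,300))])
b=cv2.resize(t["color"][170:260,380:470],(300,300),interpolation=cv2.INTER_CUBIC)
o=np.zeros((600,780,3),np.uint8);o[:,:480]=a;o[:300,480:]=b;cv2.imwrite("pics/m.png",o)
```

```text
t 14.1 shift m [-0.0007, 0.0002, 0.106] turn [0.09, -0.02, 0.06] F [-0.07  0.68 -5.89] open 0.4
```

View pics/m.png

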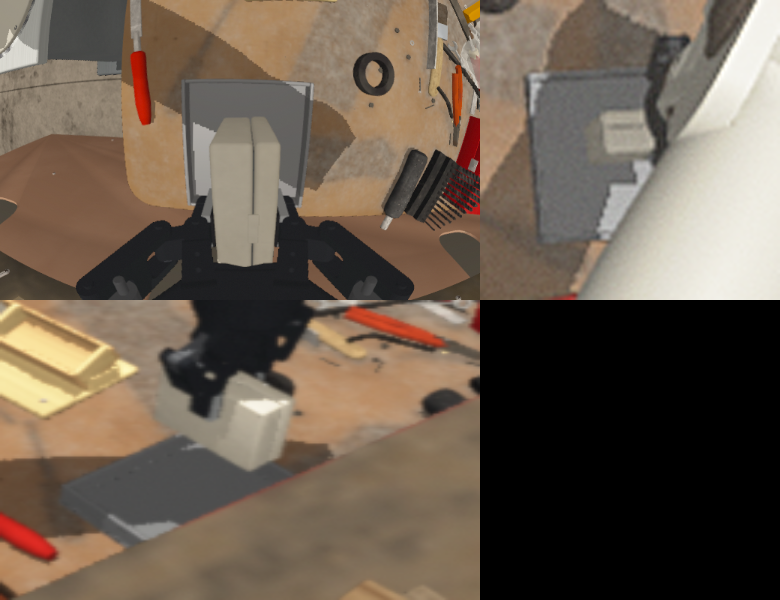

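Request:
{"op": "apply_moves", "data": {
  "series": [
    [0, 0, 0.01, 0, 0, 0],
    [0, 0, 0.03, 0, 0, 0],
    [0, 0, 0.05, 0, 0, 0],
    [0, 0, 0.07, 0, 0, 0],
    [0, 0, 0.085, 0, 0, 0],
    [0, 0, 0.096, 0, 0, 0],
    [0, 0, 0.103, 0, 0, 0],
    [0, 0, 0.106, 0, 0, 0],
    [0, 0, 0.108, 0, 0, 0],
    [0, 0, 0.108, 0, 0, 0]
  ]
}}

```text
time: 15.25
position: [523.0, -282.2, 72.8]
tool_rot: [[-0.07, 0.998, 0.001], [0.998, 0.07, 0.0], [0.0, 0.001, -1.0]]
wrist_force: [-0.4, 0.4, -7.2]
opening: 0.405
grip_force: 62.8
```

Request:
{"op": "apply_moves", "data": {
  "series": [
    [0, 0, 0.001, 0, 0, 0],
    [0, 0, 0.002, 0, 0, 0],
    [0, 0, 0.002, 0, 0, 0]
  ]
}}

```text
time: 15.55
position: [522.8, -282.1, 70.5]
tool_rot: [[-0.07, 0.998, 0.0], [0.998, 0.07, 0.001], [0.001, 0.001, -1.0]]
wrist_force: [-1.0, 0.9, -6.3]
opening: 0.402
grip_force: 62.8
```

Request:
{"op": "apply_moves", "data": {
  "series": [
    [0, 0, 0.001, 0, 0, 0],
    [0, 0, 0.001, 0, 0, 0]
  ]
}}

```text
time: 15.75
position: [522.7, -282.1, 69.2]
tool_rot: [[-0.07, 0.998, 0.0], [0.998, 0.07, 0.001], [0.001, 0.0, -1.0]]
wrist_force: [-0.9, -0.9, -6.4]
opening: 0.402
grip_force: 62.8
```

Request:
{"op": "apply_moves", "data": {
  "series": [
    [0, 0, 0.0007, 0, 0, 0],
    [0, 0, 0.0007, 0, 0, 0]
  ]
}}

```text
time: 15.95
position: [522.7, -282.1, 68.6]
tool_rot: [[-0.07, 0.998, 0.0], [0.998, 0.07, 0.001], [0.001, 0.0, -1.0]]
wrist_force: [-0.7, 0.7, -6.7]
opening: 0.404
grip_force: 62.8
```

Request:
{"op": "apply_moves", "data": {
  "series": [
    [0, 0, 0.001, 0, 0, 0],
    [0, 0, 0.001, 0, 0, 0]
  ]
}}

```text
time: 16.15
position: [522.8, -282.1, 67.8]
tool_rot: [[-0.07, 0.998, 0.001], [0.998, 0.07, 0.001], [0.001, 0.001, -1.0]]
wrist_force: [-0.5, 1.1, -4.4]
opening: 0.398
grip_force: 63.0
```

Request:
{"op": "apply_moves", "data": {
  "series": [
    [0, 0, 0.001, 0, 0, 0],
    [0, 0, 0.001, 0, 0, 0]
  ]
}}

```text
time: 16.35
position: [522.8, -282.0, 67.7]
tool_rot: [[-0.07, 0.998, 0.001], [0.998, 0.07, 0.0], [0.0, 0.001, -1.0]]
wrist_force: [-3.5, 2.9, 4.7]
opening: 0.405
grip_force: 64.1
```

Request:
{"op": "apply_moves", "data": {
  "series": [
    [0, 0, 0, 0, 0, 0],
    [0, 0, 0, 0, 0, 0],
    [0, 0, 0, 0, 0, 0],
    [0, 0, 0, 0, 0, 0],
    [0, 0, 0, 0, 0, 0]
  ],
  "fingers": 0.0854
}}

```text
time: 16.85
position: [522.8, -282.2, 66.6]
tool_rot: [[-0.07, 0.998, 0.0], [0.998, 0.07, 0.001], [0.001, 0.0, -1.0]]
wrist_force: [0.3, 0.1, 0.5]
opening: 1.002
grip_force: 0.0
```

Request:
{"op": "apply_moves", "data": {
  "series": [
    [0, 0, -0.01, 0, 0, 0],
    [0, 0, -0.025, 0, 0, 0],
    [0, 0, -0.05, 0, 0, 0],
    [0, 0, -0.08, 0, 0, 0],
    [0, 0, -0.11, 0, 0, 0],
    [0, 0, -0.14, 0, 0, 0],
    [0, 0, -0.16, 0, 0, 0],
    [0, 0, -0.16, 0, 0, 0]
  ]
}}

```text
time: 17.65
position: [523.6, -282.7, 231.7]
tool_rot: [[-0.07, 0.998, 0.006], [0.998, 0.07, -0.002], [-0.003, 0.006, -1.0]]
wrist_force: [-0.4, 0.3, -0.3]
opening: 1.001
grip_force: 0.0
```

Run:
```python
from h import *
from bench import capture,read_state
w=capture("wrist");s=capture("scene")
print(read_state()["wrist_force"],read_state()["opening"])
o=np.vstack([cv2.resize(w["color"],(480,300)),cv2.resize(s["color"][150:320,230:502],(480,300),interpolation=cv2.INTER_CUBIC)])
cv2.imwrite("pics/f.png",o)
```

```text
[-0.60991248  0.17468558 -0.32056307] 0.9984354087266407
```

View pics/f.png

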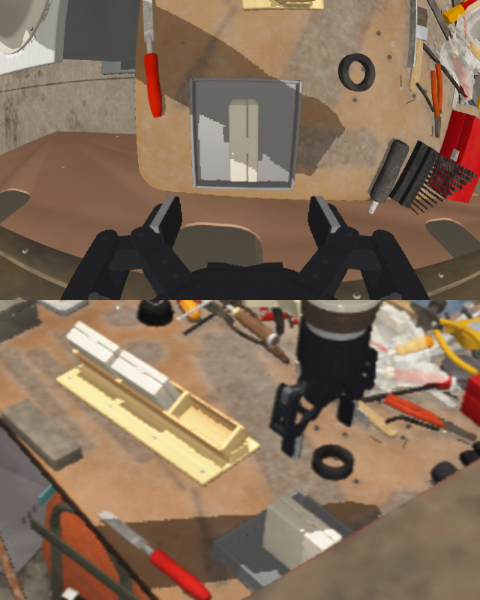

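Run:
```python
from h import *
from bench import capture,job_done
c=capture("scene")["color"]
h=cv2.cvtColor(c,cv2.COLOR_BGR2HSV)[155:245,260:370]
m=((h[...,1]<40)&(h[...,2]>215)).astype(np.uint8);m=cv2.morphologyEx(m,cv2.MORPH_CLOSE,np.ones((2,2)))
for q in cv2.findContours(m,0,1)[0]:
    if cv2.contourArea(q)>60: print((cv2.boxPoints(cv2.minAreaRect(q))+[260,155]).round(1).tolist())
print(job_done())
```

```text
[[293.7, 188.5], [300.5, 178.3], [325.4, 194.9], [318.6, 205.1]]
[[268.1, 171.4], [274.5, 161.7], [297.6, 177.1], [291.2, 186.8]]
the job is handed in; nothing more can be done
None
```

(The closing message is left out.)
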